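Shift the stop through the gate to the seal ring

ROBOT

A 7-joint arm with a two-finger parallel gripper is mounted at the origin on a cart in front of the work surface, level with it; the furniture and walls round the work are solid. World frame = base frame: x ahead of the robot, y to its left, z up, the work surface at z = 0. Lengths are in mm, angles in rad, forces in N, time in s.
With the tool pointing down it reaches from about 350 to 900 mm from the base axis. Payload 8.1 kg.
Tool frame: the origin (TCP) lies at the very end of the fingers, on their centre line; the grasp point (between the pads) lies 19 mm behind it; z points along the fingers, y is the direction in which the jaws open and shut (so a half turn about z gives the same grasp; the last joint's range is limited). The gripper opens to 85 mm and grips with 20 to 120 N. Pads are 22 mm wide; open, the fingers measure 114 mm over their backs; the gripper's body (76 mm by 85 mm) begins 54 mm behind the grasp point. The pads swing forward as they close: fully open they stand 13 mm farther back than shut.
Start: joints at [-1.339, 0.434, 0.025, 1.573, -0.012, 1.134, -0.075], TCP at [205.39, 590.302, 231.323] pointing down, gripper open.
Joint ranges: [-2.62, 2.62], [-0.44, 2.09], [-1.27, 1.32], [0.08, 2.57], [-1.32, 4.46], [0.12, 2], [-2.74, 2.74]. Speed limits (rad/s): [2.22, 2.22, 3.01, 3.01, 3.14, 3.14, 3.14].

INTERFACE

Orientations are given as a rotation vector (axis times angle).
In Python, from bench import env, cams, ticket gives the robot as it stands. The module is installed in compiled form; this text tells all that it offers.
- The arm moves only by the tool servo_tool, never from a script. Its argument "deltas" is a list of rows, each an object with "travel": the shift along the tool's x, y, z in cm, a list of three; "delta_rot": the turn, a rotation vector about the tool's x, y, z in degrees, a list of three. A call has exactly 8 rows; each row is the pose to reach, as a shift and turn from the pose commanded when the call began, along the tool's axes at that moment; what a row does not reach only later rows make up. A row lasts 1/8 s, in which the tool goes at most 62.5 mm and 10.7 degrees, less where a joint would pass 70% of its speed; a pose out of reach is approached as far as the arm can. A call with a gripper value outside its range is refused whole. "claw" is the opening, from -1 (shut) to 1 (fully open), set as the call begins (left out, the last holds). The fingers move at their own pace and stop on an object; the grip force is fixed at half the most. Time passes only in rows, so rows that repeat a pose let the fingers close, or fill a call up. It gives the time, the measured TCP pose, the force and the opening at its end, in the units of the state.
- env.state(): the state, without advancing time (a new reading comes with each control period).
- cams.capture(name): name is "scene" or "top" or "wrist"; returns the picture (420x560x3 uint8, red, green, blue); there is no depth.
- cams.camera_model(name): a dict with "mtx" (3x3 intrinsics, pixels), "k1" (the pictures are not rectified: a ray, as slopes to the right and down, at radius r is drawn at 1 + k1 r^2 times it, then the intrinsics apply), "world_to_cam" (4x4, takes a point from world to camera coordinates); the wrist camera has in their place "T_tool_cam" (4x4, takes a point from camera to tool coordinates, whose origin is the TCP and whose axes are the flange's). Camera axes: x right, y down, z forward; pixel columns grow to the right and rows downward; lengths in mm; the calibration is good to about 2 mm. A picture is of the moment at which its call begins: read the wrist's pose just before it. camera_model takes no time and is no camera call.
- ticket.close_job(): hands the job in, once; it reports no verdict.
The state is a dict: "clock": time; "joints": joint angles; "qd": joint speeds; "tau": joint torques, N m; "tool_pos": TCP position; "orientation": TCP orientation; "wrist_force": force on the tool from outside, world axes, zero at the start; "ft_torque": the same for the moment, N m; "opening": finger opening in mm.
Only numpy, scipy, OpenCV 4.12 (cv2) and the standard library are available. Lean on these libraries where they do the work, as an engineer would, in place of code of your own. Each camera call takes 0.05 s, during which the arm holds its last target. There are 200 camera calls.

TASK

On the T-shaped gate plate, push the round steel stop gently with the fingertips along the straight slot to the corner, then sideways along the cross slot to its very end on the side where the black-and-white seal ring lies. Leave the stop seated in its slot - push it, never grip or lift it - keep the seal ring and the hex nut where they lie, leave the loose things round the plate alone, and let go of everything at the end.

Things in the scene. Friction and masses are not known exactly. Their poses are not given: they have to be found in the camera images.
- gate: fixed T-shaped steel plate, flat top 26 mm above its origin, slots 16 mm wide open upward. Origin: on the bench under the T junction of the slots. x runs along the straight slot towards the junction (about away from the robot), y along the cross slot (left), z up. Cross bar: x -45 to 45, y -155 to 155 mm; stem: x -108 to -45, y -45 to 45 mm. Seal ring and nut lie on it at y = +-114 mm, x = 0
- gate_left (a point): closed left end of the cross slot, plate-top height: where the stop's axis stands when it is fully home on the left, 55 mm to the left (+y of the plate) of the junction
- gate_right (a point): closed right end of the cross slot, plate-top height: where the stop's axis stands when it is fully home on the right, 55 mm to the right (-y of the plate) of the junction
- stop_center (a point): middle of the head of the stop (loose, 0.5 kg): head 44 mm across, 20 mm high, resting on the plate top; a 12 mm pin hangs 16 mm into the slot, 2 mm play each side. The point is on its axis, 10 mm above the plate top. Starts in the straight slot, 45 to 70 mm short of the junction; slides with about 3 N of friction, stays where left; the slot's walls guide and stop it
- seal_center (a point): middle (10 mm up) of the loose seal ring, 62 mm across and 20 mm high, a black rubber ring on a wider white seat; lies on the plate beyond one end of the cross slot; with the stop at that end there are 6 mm between the stop's head and the ring
- nut_center (a point): middle (6.5 mm up) of the loose straw-coloured zinc-plated hex nut, 24 x 27 x 13 mm, lying on the plate beyond the other end of the cross slot
- drift: loose brown rod, 122 x 19 x 19 mm, lying on the bench to the left; origin at the middle of its underside; to be left alone
- tub: loose grease tub with a red lid, 70 mm across and 64 mm high, standing on the bench to the left; origin at the middle of its underside; to be left alone
- bolt: loose brownish bolt, 82 mm long, 27 mm across the head, lying on the bench left of the plate; origin at the middle of its underside; to be left alone
There are look-alikes about, which are no part of the job. Of the things like the part that bears seal_center, leave any that is green, orange or red; of the rest the larger one is meant.

How it is judged (in metres and radians):
On the way:
1. the stop has reached the corner of the slot (x of stop_center in the frame of gate above -0.005 m and z of stop_center in the frame of gate below 0.04 m), for 0.1 s.
At the end, for the whole second after the job is handed in: The stop stands upright (within 0.06 rad), seated in the cross slot with its head on the plate (height within 3 mm), within 6 mm of the closed end on the seal ring's side; the seal ring lies within 10 mm and the nut within 15 mm of where it was (((y of seal_center in the frame of gate above 0.09 m and y of stop_center in the frame of gate above 0.049 m) or (y of seal_center in the frame of gate below -0.09 m and y of stop_center in the frame of gate below -0.049 m)) and horizontal distance between stop_center and seal_center below 0.069 m and z of stop_center in the frame of gate between 0.033 and 0.038 m and angle between stop_center's own z axis and vertical below 0.06 rad and distance of seal_center from where it was at the start of the episode below 0.01 m and distance of nut_center from where it was at the start of the episode below 0.015 m); the robot touches nothing.
It fails at once if the stop is lifted (more than 8 mm) (z of stop_center in the frame of gate above 0.044 m).
It fails at once if the stop is gripped or shoved hard (more than 60 N on it) (contact force between the fingers and stop above 60 N).
It fails at once if the stop is gripped while it is moved (more than 30 N on it in the free run of a slot, where a push needs about 4 N) (contact force between the fingers and stop above 30 N and (x of stop_center in the frame of gate between -0.04 and -0.008 m or y of stop_center in the frame of gate between 0.012 and 0.045 m or y of stop_center in the frame of gate between -0.045 and -0.012 m)).
It fails at once if the seal ring or the nut is moved or lifted (15 mm) (distance of any of seal_center, nut_center from where it was at the start of the episode above 0.015 m).
It fails at once if a loose thing beside the plate is moved (20 mm) (distance of any of drift, tub, bolt from where it was at the start of the episode above 0.02 m).
It also fails if it takes over 42 s, if anything falls off the work surface, if the arm or the gripper's body presses on something with over 40 N, if the wrist force passes 120 N, or if a joint passes its speed limit or range.

## Working session

There is one attempt and no reset: what is moved stays moved. The work goes in short steps, Python scripts to look and compute and a tool call to move; the robot and the scene stay as the last step left them, time stands still between calls to the robot, and variables do not carry over. Pictures are saved under pics/ and viewed, about 8 in all and at most 12, crops included, and the job is handed in when it is done.

Besides the shell and the picture viewer there is one more tool, called after "Request:" by a JSON object that holds its "name" and its "arguments". servo_tool: Moves the arm, as the interface text tells. Its arguments: {"type":"object","properties":{"deltas":{"type":"array"},"claw":{"type":"number"}},"required":["deltas"]}

```bash
mkdir -p pics; cat > h.py <<'E'
import numpy as np, cv2
from scipy.spatial.transform import Rotation as R
from bench import env, cams, ticket
def model(n, st=None):
    m=cams.camera_model(n); K=np.array(m["mtx"]);k1=m["k1"]
    if n=="wrist":
        T=np.eye(4);T[:3,:3]=R.from_rotvec(st["orientation"]).as_matrix();T[:3,3]=st["tool_pos"]
        C=T@np.array(m["T_tool_cam"])
    else: C=np.linalg.inv(np.array(m["world_to_cam"]))
    return K,k1,C
def ray(M,uv):
    K,k1,C=M
    p=cv2.undistortPoints(np.array([[uv]],float),K,np.array([k1,0,0,0,0.]))[0,0]
    d=C[:3,:3]@np.array([p[0],p[1],1]); return C[:3,3],d
def onz(M,uv,z):
    o,d=ray(M,uv); return o+d*(z-o[2])/d[2]
def proj(M,X):
    K,k1,C=M; W=np.linalg.inv(C)
    X=np.atleast_2d(np.array(X,float))
    return cv2.projectPoints(X,cv2.Rodrigues(W[:3,:3])[0],W[:3,3],K,np.array([k1,0,0,0,0.]))[0][:,0]
def grab(n,name):
    st=env.state(); im=cams.capture(n)
    cv2.imwrite(f"pics/{name}.png",cv2.cvtColor(im,cv2.COLOR_RGB2BGR)); return im,model(n,st),st
E
python3 - <<'E'
from h import *
for n in("scene","top","wrist"):
    im,M,st=grab(n,n+"0"); print(n,M[0].round(1).tolist(),M[1],M[2].round(3).tolist())
print(st)
a=[cv2.imread(f"pics/{n}0.png") for n in("scene","top")]
E
```

```text
scene [[453.6, 0.0, 280.2], [0.0, 453.6, 205.5], [0.0, 0.0, 1.0]] -0.10156998996542667 [[0.697, -0.489, 0.524, -238.672], [-0.717, -0.482, 0.504, -678.19], [0.006, -0.727, -0.687, 980.338], [0.0, 0.0, 0.0, 1.0]]
top [[459.8, 0.0, 270.9], [0.0, 459.8, 207.6], [0.0, 0.0, 1.0]] 0.011322460887296399 [[0.021, -0.991, 0.134, 310.745], [-0.999, -0.025, -0.023, 33.471], [0.026, -0.133, -0.991, 1236.09], [0.0, 0.0, 0.0, 1.0]]
wrist [[362.8, 0.0, 278.3], [0.0, 362.8, 208.3], [0.0, 0.0, 1.0]] -0.04384150221648894 [[0.329, 0.908, 0.258, 138.996], [0.944, -0.316, -0.091, 612.67], [-0.001, 0.273, -0.962, 373.197], [0.0, 0.0, 0.0, 1.0]]
{'clock': 0.1, 'joints': array([-1.33860286,  0.43513494,  0.02496455,  1.57401609, -0.01158683,
        1.13400175, -0.07509724]), 'qd': array([ 3.08374213e-04,  3.63023010e-04, -8.75098257e-04, -3.00763644e-03,
       -6.54876030e-04, -4.77837420e-05,  8.43979314e-05]), 'tau': array([ 2.52072095e-03, -6.71750093e+01,  1.02759182e+00, -3.16900992e+01,
        1.56746322e-02,  7.10491411e-03,  7.23421408e-05]), 'tool_pos': array([205.25723313, 589.84805531, 230.61189655]), 'orientation': array([-5.23504955e-01, -3.09756568e+00,  2.21765279e-03]), 'wrist_force': array([-1.0013064 , -0.08027746,  0.45536662]), 'ft_torque': array([-0.01823186,  0.02201146,  0.01937142]), 'opening': 85.22495581098087}
```

View pics/top0.png

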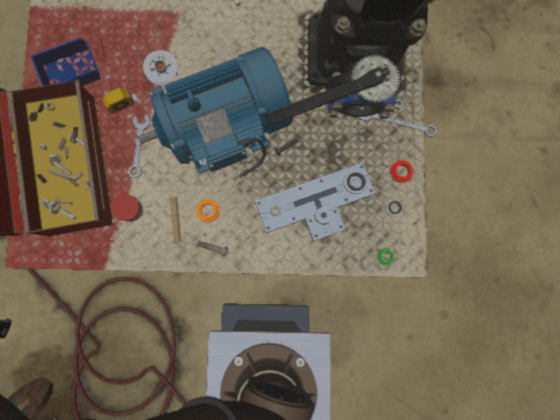

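View pics/scene0.png

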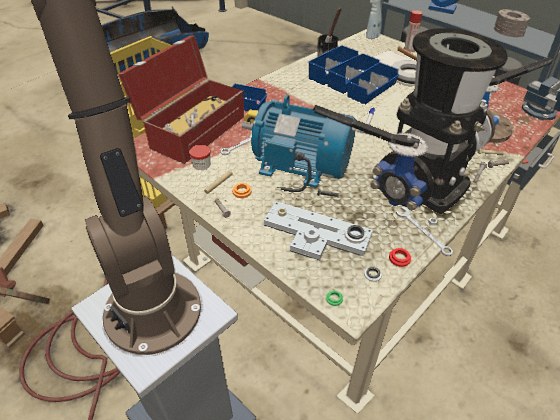

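Top view: candidates for the seal ring are the black/white ring on the plate (355,181), a smaller black/white ring off the plate (395,207), red (402,171), orange (207,210) and green (386,257). I choose (355,181), the larger black/white one, on the plate's right end. The nut is at (275,211), the stop at about (323,215).

```bash
python3 - <<'E'
import cv2,numpy as np
a=cv2.imread("pics/top0.png")[155:265,245:415]; b=cv2.imread("pics/scene0.png")[195:285,255:395]
a=cv2.resize(a,None,fx=4.5,fy=4.5,interpolation=cv2.INTER_CUBIC)
cv2.imwrite("pics/c1.png",a)
b=cv2.resize(b,None,fx=5.5,fy=5.5,interpolation=cv2.INTER_CUBIC)
cv2.imwrite("pics/c2.png",b)
E
```

```text
(no output)
```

View pics/c1.png

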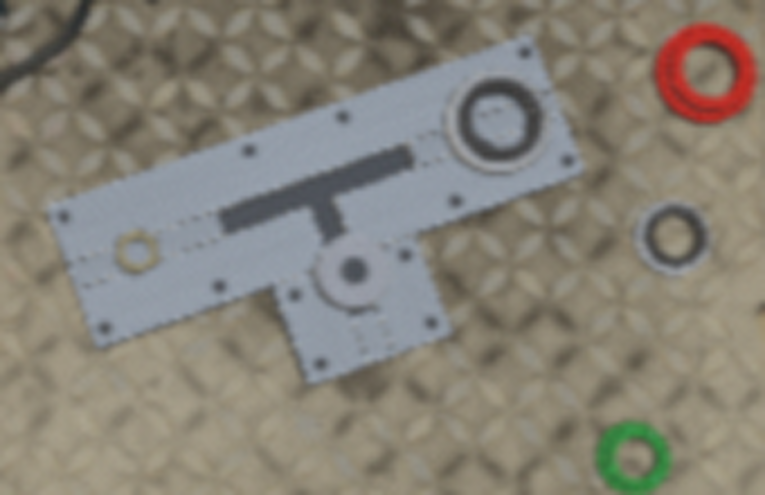

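View pics/c2.png

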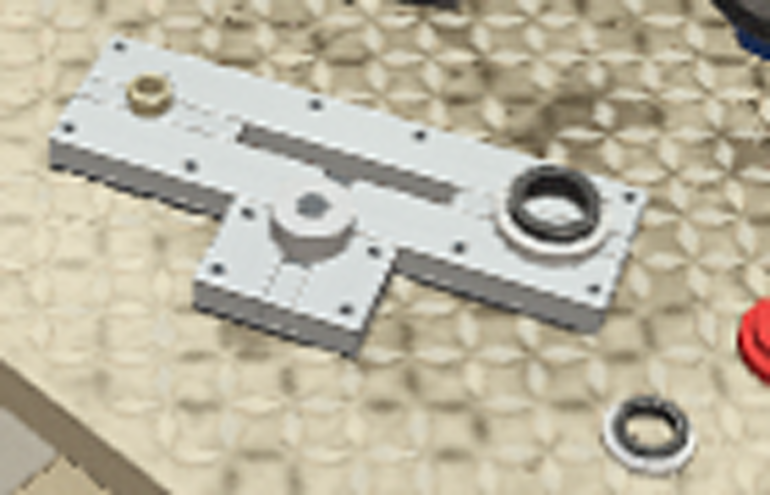

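c1/c2 confirm it: the large black/white ring sits at the plate's right end (c1 495,122), the smaller twin is off the plate (675,236), the nut is at (136,250), and the stop head's dark centre is at c1 (354,270) and c2 (313,205).

```bash
cat >> h.py <<'E'
def tri(rs):
    A=np.zeros((3,3));b=np.zeros(3)
    for o,d in rs:
        d=d/np.linalg.norm(d);P=np.eye(3)-np.outer(d,d);A+=P;b+=P@o
    x=np.linalg.solve(A,b); return x
E
python3 - <<'E'
from h import *
st=env.state();T=model("top");S=model("scene")
t=lambda x,y:(245+(x+.5)/4.5-.5,155+(y+.5)/4.5-.5)
s=lambda x,y:(255+(x+.5)/5.5-.5,195+(y+.5)/5.5-.5)
P={"TL":((50,205),(115,40)),"TR":((535,38),(650,195)),"BR":((582,168),(602,313)),"BL":((100,347),(52,135)),"stop":((354,270),(313,205)),"S1":((308,382),(195,285)),"S2":((450,332),(358,333))}
for k,(a,b) in P.items():
    z=46 if k=="stop" else 26
    print(k,tri([ray(T,t(*a)),ray(S,s(*b))]).round(1),onz(T,t(*a),z).round(1),onz(S,s(*b),z).round(1))
for n,a,z in(("slotL",(222,222),26),("slotR",(412,155),26),("seal",(495,122),36),("nut",(136,250),36)): print(n,onz(T,t(*a),z).round(1))
loc={"TL":(45,155),"TR":(45,-155),"BR":(-45,-155),"BL":(-45,155),"S1":(-108,45),"S2":(-108,-45)}
L=np.array([loc[k] for k in loc],float)
W=np.array([(onz(T,t(*P[k][0]),26)[:2]+onz(S,s(*P[k][1]),26)[:2])/2 for k in loc])
Rr,rs=R.align_vectors(np.c_[W-W.mean(0),0*W[:,0]],np.c_[L-L.mean(0),0*L[:,0]]);Rm=Rr.as_matrix()[:2,:2]
g=W.mean(0)-Rm@L.mean(0);th=np.arctan2(Rm[1,0],Rm[0,0]);print("gate",g,np.degrees(th),rs)
m=(onz(T,t(354,270),46)[:2]+onz(S,s(313,205),46)[:2])/2
print("stop in gate",Rm.T@(m-g))
To=R.from_rotvec(st["orientation"]).as_matrix();print(To.round(3))
E
```

```text
TL [493.7  46.6  23. ] [493.2  46.7  26. ] [491.5  44.3  26. ]
TR [ 602.6 -242.5   27.2] [ 602. -242.   26.] [ 604.7 -242.5   26. ]
BR [ 524.6 -271.2   20.2] [ 523.5 -269.7   26. ] [ 520.1 -273.7   26. ]
BL [410.8  14.3  28.9] [409.9  15.2  26. ] [414.   15.6  26. ]
stop [ 457.  -131.4   47.5] [ 456.5 -131.    46. ] [ 459. -131.   46.]
S1 [ 393.5 -108.7   18.9] [ 392.2 -107.2   26. ] [ 389.7 -113.4   26. ]
S2 [ 424.5 -191.8   23.4] [ 423.6 -190.7   26. ] [ 423.6 -193.7   26. ]
slotL [485.6 -55.3  26. ]
slotR [ 528.8 -168.    26. ]
seal [ 548.1 -215.6   36. ]
nut [466.4  -4.4  36. ]
gate [ 507.61780066 -113.04038048] 20.96129384118937 4.856290824691708
stop in gate [-53.01584491   1.04734418]
[[-0.944  0.329 -0.   ]
 [ 0.329  0.944 -0.001]
 [-0.    -0.001 -1.   ]]
```

Request:
{"name": "servo_tool", "arguments": {"deltas": [{"travel":[-2.3,-3.0,0],"delta_rot":[0,0,-5]},{"travel":[-4.6,-6.1,0],"delta_rot":[0,0,-10]},{"travel":[-6.9,-9.1,0],"delta_rot":[0,0,-15]},{"travel":[-9.2,-12.1,0],"delta_rot":[0,0,-20]},{"travel":[-11.6,-15.2,0],"delta_rot":[0,0,-25]},{"travel":[-13.9,-18.2,0],"delta_rot":[0,0,-30]},{"travel":[-16.2,-21.2,0],"delta_rot":[0,0,-35]},{"travel":[-18.5,-24.2,0],"delta_rot":[0,0,-40]}], "claw": -1}}

```text
clock: 1.15
tool_pos: [300.8, 299.6, 231.2]
orientation: [0.572, -3.089, 0.0]
wrist_force: [0.7, -0.5, -0.2]
opening: 0.1
```

Request:
{"name": "servo_tool", "arguments": {"deltas": [{"travel":[0.4,-5.7,0.6],"delta_rot":[0,0,0]},{"travel":[0.8,-11.4,1.2],"delta_rot":[0,0,0]},{"travel":[1.5,-17.1,2],"delta_rot":[0,0,0]},{"travel":[2.4,-22.9,3],"delta_rot":[0,0,0]},{"travel":[3.4,-28.6,4],"delta_rot":[0,0,0]},{"travel":[4.4,-34.3,5],"delta_rot":[0,0,0]},{"travel":[5.4,-40,6],"delta_rot":[0,0,0]},{"travel":[6.4,-45.8,7],"delta_rot":[0,0,0]}]}}

```text
clock: 2.15
tool_pos: [403.7, -151.6, 161.2]
orientation: [-0.568, 3.089, -0.0]
wrist_force: [0.5, 1.5, 0.1]
opening: 0.0
```

```bash
python3 - <<'E'
from h import *
im,M,st=grab("wrist","w1")
g=np.array([507.6,-113.0]);th=np.radians(21);u=np.array([np.cos(th),np.sin(th)]);v=np.array([-u[1],u[0]])
def G(x,y,z): return [*(g+x*u+y*v),z]
print(st["tool_pos"],st["orientation"],st["joints"].round(2))
o=cv2.cvtColor(im,cv2.COLOR_RGB2BGR)
for p in [(0,0,26),(0,63,26),(0,-63,26),(-108,45,26),(-108,-45,26),(-45,45,26),(-45,-45,26),(-53,1,46),(0,-114,46),(0,114,39),(45,-155,26),(-45,-155,26),(45,155,26),(-45,155,26)]:
    q=proj(M,[G(*p)])[0];print(p,q.round(0)); cv2.circle(o,tuple(int(a) for a in q.round()),2,(0,0,255),1)
cv2.imwrite("pics/w1o.png",cv2.resize(o,(784,588)))
E
```

```text
[ 403.71749067 -151.57987707  161.16448657] [-5.68436600e-01  3.08890841e+00 -1.07563711e-04] [-0.18  0.21  0.49  2.14 -0.13  0.82  2.33]
(0, 0, 26) [277. 320.]
(0, 63, 26) [349. 320.]
(0, -63, 26) [205. 320.]
(-108, 45, 26) [333. 201.]
(-108, -45, 26) [220. 201.]
(-45, 45, 26) [330. 273.]
(-45, -45, 26) [223. 273.]
(-53, 1, 46) [278. 275.]
(0, -114, 46) [140. 333.]
(0, 114, 39) [412. 328.]
(45, -155, 26) [110. 362.]
(-45, -155, 26) [ 95. 273.]
(45, 155, 26) [445. 361.]
(-45, 155, 26) [459. 272.]
```

View pics/w1o.png

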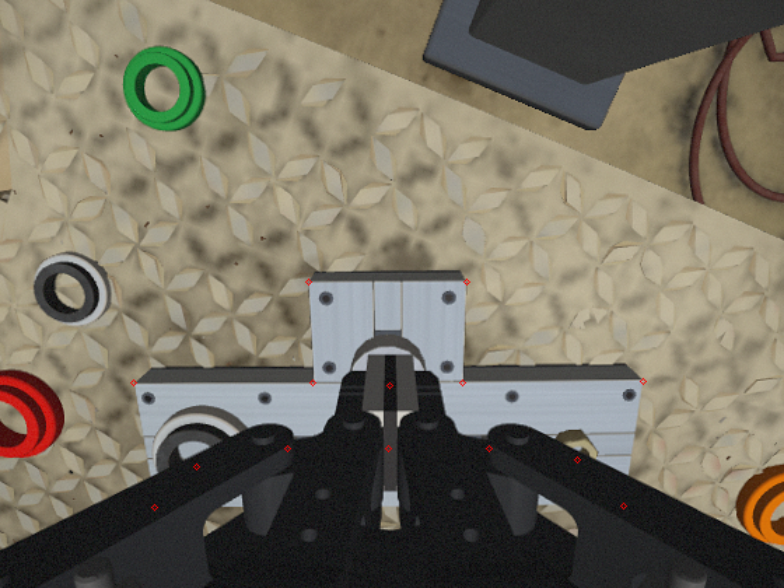

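The overlay agrees with the plate: the stem corners, plate edges and stop axis lie within about 3 mm. The stop head's near arc is at about (390,340), centred ahead of the fingers. I descend behind it.

Request:
{"name": "servo_tool", "arguments": {"deltas": [{"travel":[0,0,2.5],"delta_rot":[0,0,0]},{"travel":[0,0,5],"delta_rot":[0,0,0]},{"travel":[0,0,7.5],"delta_rot":[0,0,0]},{"travel":[0,0,9.5],"delta_rot":[0,0,0]},{"travel":[0,0,11],"delta_rot":[0,0,0]},{"travel":[0,0,12],"delta_rot":[0,0,0]},{"travel":[0,0,12.5],"delta_rot":[0,0,0]},{"travel":[0,0,12.7],"delta_rot":[0,0,0]}]}}

```text
clock: 3.2
tool_pos: [403.6, -149.9, 34.3]
orientation: [-0.567, 3.09, 0.0]
wrist_force: [-0.9, 0.3, -0.1]
opening: -0.1
```

Request:
{"name": "servo_tool", "arguments": {"deltas": [{"travel":[-0.8,0,0],"delta_rot":[0,0,0]},{"travel":[-1.5,0,0],"delta_rot":[0,0,0]},{"travel":[-1.8,0,0],"delta_rot":[0,0,0]},{"travel":[-2.1,0,0],"delta_rot":[0,0,0]},{"travel":[-2.4,0,0],"delta_rot":[0,0,0]},{"travel":[-2.7,0,0],"delta_rot":[0,0,0]},{"travel":[-3.0,0,0],"delta_rot":[0,0,0]},{"travel":[-3.3,0,0],"delta_rot":[0,0,0]}]}}

```text
clock: 4.2
tool_pos: [431.9, -138.7, 34.0]
orientation: [0.564, -3.087, -0.002]
wrist_force: [-5.6, -2.6, 4.6]
opening: -0.2
```

Request:
{"name": "servo_tool", "arguments": {"deltas": [{"travel":[-0.4,0,0],"delta_rot":[0,0,0]},{"travel":[-0.9,0,0],"delta_rot":[0,0,0]},{"travel":[-1.4,0,0],"delta_rot":[0,0,0]},{"travel":[-1.9,0,0],"delta_rot":[0,0,0]},{"travel":[-2.4,0,0],"delta_rot":[0,0,0]},{"travel":[-2.9,0,0],"delta_rot":[0,0,0]},{"travel":[-3.3,0,0],"delta_rot":[0,0,0]},{"travel":[-3.6,0,0],"delta_rot":[0,0,0]}]}}

```text
clock: 5.2
tool_pos: [465.5, -126.0, 34.0]
orientation: [0.564, -3.086, -0.001]
wrist_force: [-8.0, -2.0, 7.2]
opening: -0.1
```

```bash
cat >> h.py <<'E'
g=np.array([507.6,-113.0]);th=np.radians(21);u=np.array([np.cos(th),np.sin(th)]);v=np.array([-u[1],u[0]])
def gate(p): d=np.array(p)[:2]-g; return np.array([d@u,d@v]).round(1)
def stopview(name):
    im,M,st=grab("top",name); print("tcp",gate(st["tool_pos"]),st["tool_pos"].round(1),"F",st["wrist_force"].round(1))
    cv2.imwrite(f"pics/{name}c.png",cv2.resize(cv2.cvtColor(im,cv2.COLOR_RGB2BGR)[155:265,245:415],None,fx=4.5,fy=4.5,interpolation=cv2.INTER_CUBIC))
E
python3 -c "
from h import *
stopview('t2')"
```

```text
tcp [-44.    2.9] [ 465.5 -126.    34. ] F [-8.  -2.   7.2]
```

View pics/t2c.png

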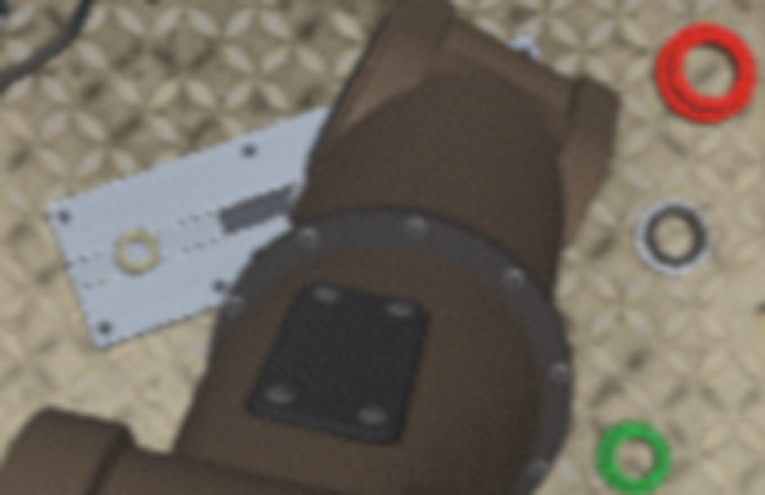

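The top view is blocked by the arm, so I go by force and position, slowly.

Request:
{"name": "servo_tool", "arguments": {"deltas": [{"travel":[-0.2,0,0],"delta_rot":[0,0,0]},{"travel":[-0.4,0,0],"delta_rot":[0,0,0]},{"travel":[-0.6,0,0],"delta_rot":[0,0,0]},{"travel":[-0.8,0,0],"delta_rot":[0,0,0]},{"travel":[-0.9,0,0],"delta_rot":[0,0,0]},{"travel":[-1.0,0,0],"delta_rot":[0,0,0]},{"travel":[-1.1,0,0],"delta_rot":[0,0,0]},{"travel":[-1.1,0,0],"delta_rot":[0,0,0]}]}}

```text
clock: 6.25
tool_pos: [475.9, -122.2, 34.0]
orientation: [0.564, -3.087, -0.001]
wrist_force: [-6.5, -2.3, 5.7]
opening: -0.0
```

```bash
python3 - <<'E'
from h import *
st=env.state();print(gate(st["tool_pos"]))
im,M,st=grab("scene","s3")
o=cv2.cvtColor(im,cv2.COLOR_RGB2BGR)[195:285,255:395]
cv2.imwrite("pics/s3c.png",cv2.resize(o,None,fx=5.5,fy=5.5,interpolation=cv2.INTER_CUBIC))
E
```

```text
[-32.9   2.8]
```

View pics/s3c.png

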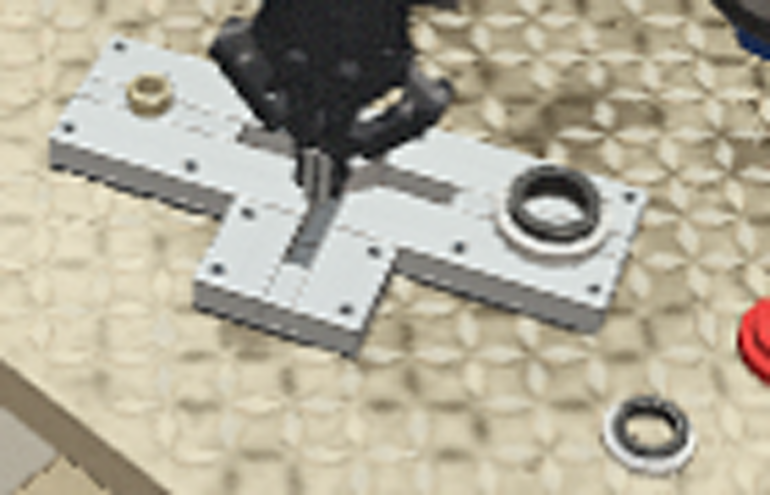

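The stop head is ahead of the fingers near the junction (edge at about c(375,175)). There is no wall contact yet, so I inch on until the force rises.

Request:
{"name": "servo_tool", "arguments": {"deltas": [{"travel":[-0.1,0,0],"delta_rot":[0,0,0]},{"travel":[-0.2,0,0],"delta_rot":[0,0,0]},{"travel":[-0.3,0,0],"delta_rot":[0,0,0]},{"travel":[-0.4,0,0],"delta_rot":[0,0,0]},{"travel":[-0.4,0,0],"delta_rot":[0,0,0]},{"travel":[-0.4,0,0],"delta_rot":[0,0,0]},{"travel":[-0.4,0,0],"delta_rot":[0,0,0]},{"travel":[-0.4,0,0],"delta_rot":[0,0,0]}]}}

```text
clock: 7.3
tool_pos: [478.4, -121.2, 33.9]
orientation: [0.563, -3.085, -0.002]
wrist_force: [-11.1, -4.8, 8.5]
opening: -0.1
```

Request:
{"name": "servo_tool", "arguments": {"deltas": [{"travel":[-0.1,0,0],"delta_rot":[0,0,0]},{"travel":[-0.2,0,0],"delta_rot":[0,0,0]},{"travel":[-0.3,0,0],"delta_rot":[0,0,0]},{"travel":[-0.3,0,0],"delta_rot":[0,0,0]},{"travel":[-0.3,0,0],"delta_rot":[0,0,0]},{"travel":[-0.3,0,0],"delta_rot":[0,0,0]},{"travel":[-0.3,0,0],"delta_rot":[0,0,0]},{"travel":[-0.3,0,0],"delta_rot":[0,0,0]}]}}

```text
clock: 8.3
tool_pos: [478.5, -121.1, 33.7]
orientation: [0.56, -3.082, -0.003]
wrist_force: [-18.9, -8.0, 17.7]
opening: 0.0
```

The wall is reached: the TCP stayed put while the force rose to about 20 N, so the stop is in the corner. I back off, rise, and cross over to the nut side of the head.

Request:
{"name": "servo_tool", "arguments": {"deltas": [{"travel":[1.0,0,0],"delta_rot":[0,0,0]},{"travel":[2.5,0,0],"delta_rot":[0,0,0]},{"travel":[3.0,0,-2],"delta_rot":[0,0,0]},{"travel":[3.0,0,-6],"delta_rot":[0,0,0]},{"travel":[2.0,1.5,-7],"delta_rot":[0,0,0]},{"travel":[0,3.5,-7],"delta_rot":[0,0,0]},{"travel":[-2.0,4.8,-7],"delta_rot":[0,0,0]},{"travel":[-2.4,4.8,-7],"delta_rot":[0,0,0]}]}}

```text
clock: 9.3
tool_pos: [490.7, -64.1, 104.3]
orientation: [-0.572, 3.088, 0.001]
wrist_force: [-0.3, -1.0, 0.7]
opening: 0.1
```

```bash
python3 - <<'E'
from h import *
st=env.state();print(gate(st["tool_pos"]))
im,M,st=grab("wrist","w4")
o=cv2.cvtColor(im,cv2.COLOR_RGB2BGR)
for p in [(0,0,46),(0,63,26),(0,-63,26),(-108,45,26),(-108,-45,26)]:
    q=proj(M,[[*(g+p[0]*u+p[1]*v),p[2]]])[0];cv2.circle(o,tuple(int(a) for a in q.round()),2,(0,0,255),1)
cv2.imwrite("pics/w4o.png",cv2.resize(o,(784,588)))
E
```

```text
[ 1.8 51.7]
```

View pics/w4o.png

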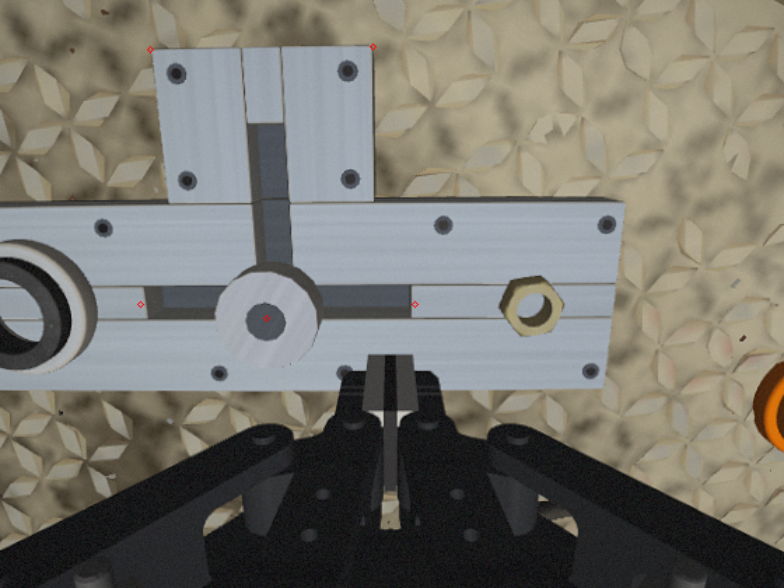

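The stop's head centre is at (267,319), at the junction (predicted dot 266,318). The nut (531,306) and ring are undisturbed, and the fingers are left of the head and clear. I descend.

Request:
{"name": "servo_tool", "arguments": {"deltas": [{"travel":[0,0,2],"delta_rot":[0,0,0]},{"travel":[0,0,4],"delta_rot":[0,0,0]},{"travel":[0,0,5.5],"delta_rot":[0,0,0]},{"travel":[0,0,6.5],"delta_rot":[0,0,0]},{"travel":[0,0,7],"delta_rot":[0,0,0]},{"travel":[0,-0.7,7],"delta_rot":[0,0,0]},{"travel":[0,-1.2,7],"delta_rot":[0,0,0]},{"travel":[0,-1.5,7],"delta_rot":[0,0,0]}]}}

```text
clock: 10.35
tool_pos: [496.1, -80.3, 34.7]
orientation: [-0.566, 3.089, -0.001]
wrist_force: [-0.1, 0.5, -0.1]
opening: -0.0
```

Request:
{"name": "servo_tool", "arguments": {"deltas": [{"travel":[0,-0.3,0],"delta_rot":[0,0,0]},{"travel":[0,-0.6,0],"delta_rot":[0,0,0]},{"travel":[0,-0.9,0],"delta_rot":[0,0,0]},{"travel":[0,-1.2,0],"delta_rot":[0,0,0]},{"travel":[0,-1.5,0],"delta_rot":[0,0,0]},{"travel":[0,-1.8,0],"delta_rot":[0,0,0]},{"travel":[0,-2.1,0],"delta_rot":[0,0,0]},{"travel":[0,-2.4,0],"delta_rot":[0,0,0]}]}}

```text
clock: 11.35
tool_pos: [503.2, -100.7, 34.2]
orientation: [0.569, -3.088, -0.003]
wrist_force: [-3.2, 6.5, 2.5]
opening: -0.0
```

Request:
{"name": "servo_tool", "arguments": {"deltas": [{"travel":[0,-0.35,0],"delta_rot":[0,0,0]},{"travel":[0,-0.7,0],"delta_rot":[0,0,0]},{"travel":[0,-1.05,0],"delta_rot":[0,0,0]},{"travel":[0,-1.4,0],"delta_rot":[0,0,0]},{"travel":[0,-1.75,0],"delta_rot":[0,0,0]},{"travel":[0,-2.1,0],"delta_rot":[0,0,0]},{"travel":[0,-2.4,0],"delta_rot":[0,0,0]},{"travel":[0,-2.6,0],"delta_rot":[0,0,0]}]}}

```text
clock: 12.35
tool_pos: [512.7, -125.3, 34.2]
orientation: [0.569, -3.089, -0.003]
wrist_force: [-1.9, 4.7, 2.3]
opening: -0.3
```

```bash
python3 - <<'E'
from h import *
st=env.state();print(gate(st["tool_pos"]))
im,M,st=grab("scene","s5")
o=cv2.cvtColor(im,cv2.COLOR_RGB2BGR)[195:285,255:395]
cv2.imwrite("pics/s5c.png",cv2.resize(o,None,fx=5.5,fy=5.5,interpolation=cv2.INTER_CUBIC))
E
```

```text
[  0.4 -13.3]
```

View pics/s5c.png

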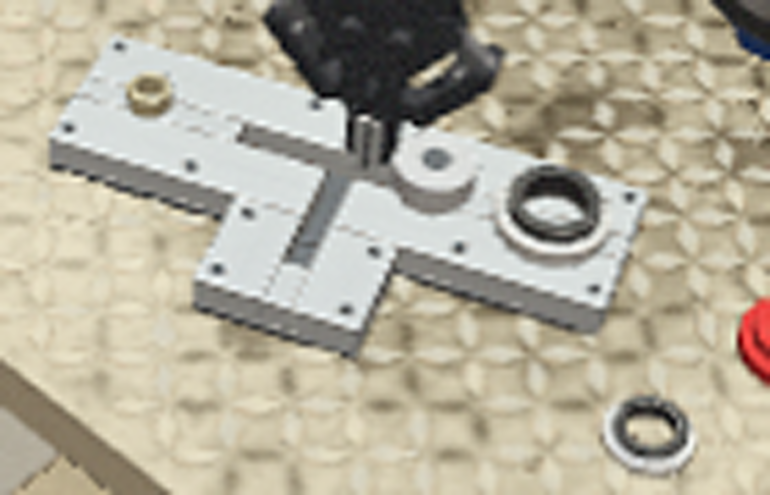

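The stop head is seated, its centre at (436,159), past the junction and short of the end. The ring and nut are unmoved. I continue slowly.

Request:
{"name": "servo_tool", "arguments": {"deltas": [{"travel":[0,-0.2,0],"delta_rot":[0,0,0]},{"travel":[0,-0.4,0],"delta_rot":[0,0,0]},{"travel":[0,-0.6,0],"delta_rot":[0,0,0]},{"travel":[0,-0.75,0],"delta_rot":[0,0,0]},{"travel":[0,-0.9,0],"delta_rot":[0,0,0]},{"travel":[0,-1.0,0],"delta_rot":[0,0,0]},{"travel":[0,-1.1,0],"delta_rot":[0,0,0]},{"travel":[0,-1.1,0],"delta_rot":[0,0,0]}]}}

```text
clock: 13.4
tool_pos: [515.5, -132.5, 33.9]
orientation: [0.572, -3.086, -0.009]
wrist_force: [-4.9, 14.4, 8.6]
opening: 0.2
```

```bash
python3 - <<'E'
from h import *
st=env.state();print(gate(st["tool_pos"]))
S=model("scene");p=onz(S,(255+436.5/5.5-.5,195+159.5/5.5-.5),46);print("stop before",gate(p))
E
```

```text
[  0.3 -21. ]
stop before [  5.  -47.2]
```

Request:
{"name": "servo_tool", "arguments": {"deltas": [{"travel":[0,-0.1,0],"delta_rot":[0,0,0]},{"travel":[0,-0.2,0],"delta_rot":[0,0,0]},{"travel":[0,-0.3,0],"delta_rot":[0,0,0]},{"travel":[0,-0.3,0],"delta_rot":[0,0,0]},{"travel":[0,-0.3,0],"delta_rot":[0,0,0]},{"travel":[0,-0.3,0],"delta_rot":[0,0,0]},{"travel":[0,-0.3,0],"delta_rot":[0,0,0]},{"travel":[0,-0.3,0],"delta_rot":[0,0,0]}]}}

```text
clock: 14.4
tool_pos: [515.5, -132.9, 33.8]
orientation: [0.574, -3.084, -0.015]
wrist_force: [-9.4, 22.1, 13.4]
opening: -0.5
```

The wall is reached: only 0.4 mm of travel while the force rose to about 25 N. I back off, rise and retreat.

Request:
{"name": "servo_tool", "arguments": {"deltas": [{"travel":[0,1.0,0],"delta_rot":[0,0,0]},{"travel":[0,2.5,0],"delta_rot":[0,0,0]},{"travel":[0,2.5,-3],"delta_rot":[0,0,0]},{"travel":[0,2.5,-8],"delta_rot":[0,0,0]},{"travel":[3,2.5,-12],"delta_rot":[0,0,0]},{"travel":[6,2.5,-14],"delta_rot":[0,0,0]},{"travel":[8,2.5,-14],"delta_rot":[0,0,0]},{"travel":[8,2.5,-14],"delta_rot":[0,0,0]}]}}

```text
clock: 15.4
tool_pos: [433.3, -144.7, 173.8]
orientation: [0.565, -3.09, -0.001]
wrist_force: [-0.1, 1.1, -0.5]
opening: 0.2
```

```bash
python3 - <<'E'
from h import *
im,M,st=grab("scene","s6");grab("top","t6");print(st["tool_pos"],st["wrist_force"])
o=cv2.cvtColor(im,cv2.COLOR_RGB2BGR)[195:285,255:395]
cv2.imwrite("pics/s6c.png",cv2.resize(o,None,fx=5.5,fy=5.5,interpolation=cv2.INTER_CUBIC))
E
```

```text
[ 433.32898895 -144.68163163  173.82858581] [-0.07799387  1.08780106 -0.45987644]
```

View pics/s6c.png

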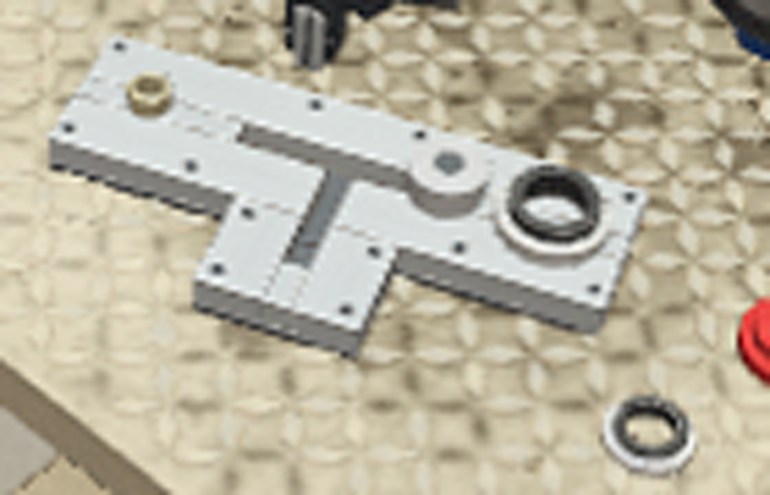

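The stop's head is upright on the plate with its centre at (450,163), just short of the unmoved ring (555,205). The nut is still at (150,95).

```bash
python3 - <<'E'
from h import *
S=model("scene");q=lambda x,y,z:onz(S,(255+(x+.5)/5.5-.5,195+(y+.5)/5.5-.5),z)
p=q(450,163,46);r=q(555,195,46);print(gate(p),gate(r),np.linalg.norm((p-r)[:2]))
a=cv2.imread("pics/scene0.png").astype(int);b=cv2.imread("pics/s6.png").astype(int)
d=abs(a-b).max(2)
for n,(x,y) in {"seal":(356,233),"nut":(282,212)}.items(): print(n,d[y-8:y+9,x-9:x+12].mean())
if gate(p)[1]<-50: ticket.close_job(); print("closed")
E
```

```text
[  5.1 -54.9] [   4.8 -112.3] 57.38179848856605
seal 2.560224089635854
nut 1.5630252100840336
the job is handed in; nothing more can be done
closed
```

I pushed the stop along the straight slot to the corner, then along the cross slot to its right end, the side where the black-and-white seal ring lies. The fingers stayed shut throughout, so nothing was gripped or lifted. The job was handed in at about 15.5 s with the fingers clear; it reports no verdict.

- **Reaching the ends:** at both the corner and the right end, the tool stopped moving while the force rose to about 25–27 N. That is how I knew the stop was against the wall.
- **Final position:** the stop's axis measured y = -54.9 mm in the plate frame, against -55 for the closed end. It looks seated and upright in the picture; I did not measure its height or tilt.
- **Seal ring and nut:** the pictures before and after show almost no change at either one. I did not measure the drift, tub or bolt at the end, but the fingers never went near them.
- **Disagreements:**
  - The last scene picture put both the stop and the ring about 5 mm off the slot line in x. As it is the same for both, I take it as a camera or plate-fit offset.
  - The stop-to-ring distance came out at 57.4 mm, against 59 nominal, which is within the camera's error.
  - The top camera was blocked by the arm during the push, so I used the scene and wrist cameras and the force reading instead.

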